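# Clip the stage insert plate into its covered storage case

## Task

Put the microscope stage plate with the rectangular window away in its case: slide the case's left clear cover all the way under the right one, take the windowed plate from the black stand and press it down into the empty left slot until the spring clips have snapped and it stands fully home, pressing it home rather than dropping it in. Then slide the left cover fully shut again, keeping the right cover shut and leaving the plain plate and the things round about where they are.

Things in the scene. Friction and masses are not known exactly. Their poses are not given: they have to be found in the camera images.
- case: Grey storage case, 112 (x) x 280 (y) x 114 mm high, fixed; origin under its middle on the desk, own x away from the robot, own y to the left along the case. Two clear covers on a double track on top, each over one bay. The right bay holds a plain plate that is part of the case. Inside 100 mm wide in x, floor 6 mm above the desk.
- slot (a point): Seat of the empty left slot, on the case floor 6 mm above the desk, 82 mm left of the case's middle: here the middle of the seated plate's lower edge rests. Axes as the case; plate width along x, thickness along y. Guide ribs at both ends leave 11 mm for the 8 mm plate, flared from 58 to 74 mm above the desk; end walls leave 2 mm each side. Seated plate's top: 96 mm above the desk.
- clip_line (a point): Midway between the two spring clip noses of the left slot, 22 mm above the seat, one at each end of the slot (case x +-50 mm). They bear on the plate's side edges: first felt with the plate 15 to 20 mm above its seat, pushing past takes about 6 to 10 N downward (let go too early, it stays some 17 mm proud), then they snap into the side notches and draw it down.
- cover_left (a joint): Left clear cover, slide in m: 0 = shut, 0.108 = fully under the right cover (its stop). Opens along the case's -y; friction about 1.5 N, stays where left; may start a little open. Fully open, it leaves an opening about 104 mm long, from 30 to 134 mm left of the case's middle.
- left_handle (a point): Middle of the top of the upright black bar handle near the left cover's outer (left) end, moving with it: 60 along case x, 9 thick along y, 36 mm tall, top 142 mm above the desk. With the cover open it stands 11 mm beside the right cover's edge, whose top is 113 mm above the desk: grip its upper 25 mm.
- cover_right (a joint): Right clear cover on the upper run, slide in m: 0 = shut; it would open along the case's +y. Friction 3 N. It starts shut and has its own bar handle at its outer (right) end, top 143 mm above the desk.
- window_plate: Plate with a window 50 wide, from 36 to 64 mm above its lower edge. 0.1 to 0.17 kg. Bare aluminium, 96 wide (own x) x 8 thick (y) x 90 mm high (z), upright; origin: middle of its lower edge. Foot tapers to 86 mm in the lowest 11 mm; side notches 4 mm deep, 15.5 to 28.5 mm up. Front and back alike. Stands loose in a stand slot, its lower edge 6 mm above the desk.
- blank_plate: Plain stage plate without a window, same outline, to be left alone. Bare aluminium, 96 wide (own x) x 8 thick (y) x 90 mm high (z), upright; origin: middle of its lower edge. Foot tapers to 86 mm in the lowest 11 mm; side notches 4 mm deep, 15.5 to 28.5 mm up. Front and back alike. Stands loose in a stand slot, its lower edge 6 mm above the desk.
- stand: Black stand 114 (x) x 112 (y) x 24 mm high, fixed; origin under its middle, two slots along its x, 40 mm to either side of its middle in y; one plate in each, either way about. It stands in front of a microscope whose eyepieces reach out towards the robot above the desk (from about x = 0.57 m, between it and the case): carry things past on the robot's side of them.
- lens_can: White can with a black screw cap, 42 mm across, 48 mm high, standing behind the case; a bystander. Origin under its middle.
- dish: Clear round dish with specimens, 60 mm across, 14 mm high, behind the case; a bystander. Origin under its middle.
- tape_roll: Roll of tape, 60 mm across, 19 mm high, lying to the right of the stand; a bystander. Origin under its middle.
There are look-alikes about, which are no part of the job. Leave any pink look-alike of the window_plate alone.

How it is judged:
By the outcome, as a careful person would: the job done as asked, in the order asked, and still so for the second after the job is handed in, with the robot touching nothing.
It also fails if it takes over 72 s, if anything falls off the work surface, if the arm or the gripper's body presses on something with over 40 N, if the wrist force passes 120 N, or if a joint passes its speed limit or range.

## Robot

A 7-joint arm with a two-finger parallel gripper is mounted at the origin on a cart in front of the work surface, level with it; the furniture and walls round the work are solid. World frame = base frame: x ahead of the robot, y to its left, z up, the work surface at z = 0. Lengths are in m, angles in rad, forces in N, time in s.
With the tool pointing down it reaches from about 0.4 to 0.875 m from the base axis. Payload 19.3 kg.
Tool frame: the origin (TCP) lies at the very end of the fingers, on their centre line; the grasp point (between the pads) lies 19 mm behind it; z points along the fingers, y is the direction in which the jaws open and shut (so a half turn about z gives the same grasp; the last joint's range is limited). The gripper opens to 85 mm and grips with 20 to 120 N. Pads are 22 mm wide; open, the fingers measure 114 mm over their backs; the gripper's body (76 mm by 85 mm) begins 54 mm behind the grasp point. The pads swing forward as they close: fully open they stand 13 mm farther back than shut.
Start: joints at [1.203, 0.521, -0.036, 1.599, 0.021, 1.021, -0.113], TCP at [0.183, -0.597, 0.231] pointing down, gripper open.
Joint ranges: [-2.91, 2.91], [-0.3, 2.13], [-1.5, 1.42], [0.17, 2.43], [-1.26, 4.41], [0.16, 1.93], [-2.52, 2.52]. Speed limits (rad/s): [1.89, 1.89, 2.39, 2.39, 3.01, 3.01, 3.01].

## Interface

Orientations are given as [roll, pitch, yaw] about the fixed x, y, z axes, in that order (R = Rz(yaw) Ry(pitch) Rx(roll)).
In Python, from workcell import bot, grab_frame, calibration, workorder gives the robot as it stands.
- The arm moves only by the tool move_arm, never from a script. Its arguments are lists of equal length, an entry for each row: "jaw": the closure in counts, from 0 (fully open) to 255 (shut); "dp": the shift along the tool's x, y, z in units of 800 mm (1.0 is 800 mm), a list of three; "rotation": the turn, a rotation vector about the tool's x, y, z in units of pi rad (1.0 is pi rad), a list of three. In form: {"jaw": [jaw, ...], "dp": [[dx, dy, dz], ...], "rotation": [[rx, ry, rz], ...]}. A call has 1 to 10 rows; each row shifts and turns the commanded pose from where the row before left it, along the tool's axes as they then stand; what a row does not reach is not made up. A row lasts 1/8 s, in which the tool goes at most 62.5 mm and 10.7 degrees, less where a joint would pass 70% of its speed; a pose out of reach is approached as far as the arm can. A call with a number of a shift or a turn outside -1 to 1 is refused whole. A call with a gripper value outside its range is refused whole. The fingers move at their own pace and stop on an object; "squeeze" is the grip in N (left out, the last holds). Time passes only in rows, so rows that do not move let the fingers close. It gives the time, the measured TCP pose, the force and the opening at its end, in the units of the state.
- bot.observe(): the state, without advancing time (a new reading comes with each control period).
- grab_frame(name): name is "side" or "top"; returns the picture (480x640x3 uint8, blue, green, red); there is no depth.
- calibration(name): a dict with "camera_matrix" (3x3 intrinsics, pixels), "dist" ([k1, k2, p1, p2, k3] as OpenCV has them; the pictures are not rectified), "T" (4x4, takes a point from camera to world coordinates). Camera axes: x right, y down, z forward; pixel columns grow to the right and rows downward; lengths in m; the calibration is good to about 2 mm. A picture is of the moment at which its call begins. calibration takes no time and is no camera call.
- workorder.job_done(): hands the job in, once; it reports no verdict.
The state is a dict: "clock": time; "qpos": joint angles; "qd": joint speeds; "joint_efforts": joint torques, N m; "position": TCP position; "tool_rot": TCP orientation; "force": force on the tool from outside, world axes, zero at the start; "moment": the same for the moment, N m; "grip_width": finger opening in m.
Only numpy, scipy, OpenCV 4.12 (cv2) and the standard library are available. Lean on these libraries where they do the work, as an engineer would, in place of code of your own. Each camera call takes 0.05 s, during which the arm holds its last target. There are 200 camera calls.

## Working session

There is one attempt and no reset: what is moved stays moved. The work goes in short steps, Python scripts to look and compute and a tool call to move; the robot and the scene stay as the last step left them, time stands still between calls to the robot, and variables do not carry over. Pictures are saved under pics/ and viewed, about 8 in all and at most 12, crops included, and the job is handed in when it is done.

Besides the shell and the picture viewer there is one more tool, called after "Call:" as name(argument=value, ...) on one line, values as JSON. move_arm: Moves the arm, as the interface text tells. Shifts and turns lie within -1 to 1; 1 stands for 800 mm of shift or pi rad of turn. Its arguments: {"type":"object","properties":{"jaw":{"type":"array","items":{"type":"number"}},"dp":{"type":"array","items":{"type":"array","items":{"type":"number","minimum":-1,"maximum":1}}},"rotation":{"type":"array","items":{"type":"array","items":{"type":"number","minimum":-1,"maximum":1}}},"squeeze":{"type":"number"}},"required":["jaw","dp","rotation"]}

```bash
ls; mkdir -p pics
python3 - <<'E'
from workcell import bot, grab_frame, calibration
import cv2
for n in("side","top"):
    cv2.imwrite(f"pics/{n}0.png",grab_frame(n)); c=calibration(n); print(n,c)
print(bot.observe())
E
```

```text
pics
side {'camera_matrix': array([[503.21427481,   0.        , 325.36219142],
       [  0.        , 503.21427481, 245.8649685 ],
       [  0.        ,   0.        ,   1.        ]]), 'dist': array([-0.02611824,  0.        ,  0.        ,  0.        ,  0.        ]), 'T': array([[ 0.94456841, -0.23310629,  0.23119681,  0.24734347],
       [-0.32771289, -0.62680648,  0.70690728, -1.2833055 ],
       [-0.01986887, -0.74348847, -0.66845354,  1.02740013],
       [ 0.        ,  0.        ,  0.        ,  1.        ]])}
top {'camera_matrix': array([[534.46646031,   0.        , 328.30261821],
       [  0.        , 534.46646031, 237.83477923],
       [  0.        ,   0.        ,   1.        ]]), 'dist': array([0.04341571, 0.        , 0.        , 0.        , 0.        ]), 'T': array([[-4.35262863e-03, -9.82099887e-01,  1.88310559e-01,
         2.82227452e-01],
       [-9.99856919e-01,  1.19597435e-03, -1.68734011e-02,
        -2.72180993e-01],
       [ 1.63461507e-02, -1.88357059e-01, -9.81964573e-01,
         1.54460161e+00],
       [ 0.00000000e+00,  0.00000000e+00,  0.00000000e+00,
         1.00000000e+00]])}
{'clock': 0.1, 'qpos': array([ 1.20277103,  0.52189521, -0.03634705,  1.59991882,  0.0212208 ,
        1.02109179, -0.11279886]), 'qd': array([ 0.00035823, -0.00199999, -0.00132741, -0.00161396,  0.00022667,
        0.00063598, -0.00018306]), 'joint_efforts': array([ 7.07002881e-03, -9.28479910e+01,  1.98618606e+00, -3.70532191e+01,
        1.84354495e-02,  5.28543562e-03,  1.36909180e-04]), 'position': array([ 0.1832944 , -0.59722694,  0.23083148]), 'tool_rot': array([-3.14066792e+00,  7.15363713e-05,  2.97842792e-01]), 'force': array([-0.34998004, -0.31601499, -0.27879949]), 'moment': array([-0.03058182, -0.00533251, -0.03748698]), 'grip_width': 0.08529089929593306}
```

View pics/side0.png

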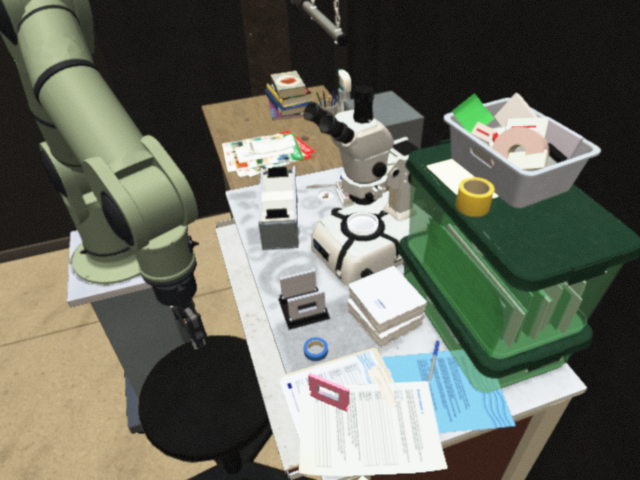

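View pics/top0.png

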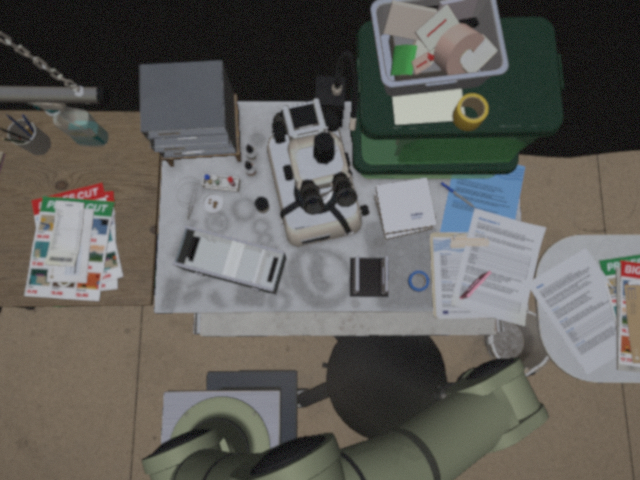

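Run:
```python
import cv2,numpy as np
s=cv2.imread("pics/side0.png");t=cv2.imread("pics/top0.png")
def crop(im,x,y,w,h,W,H):
    return cv2.resize(im[y:y+h,x:x+w],(W,H),interpolation=cv2.INTER_CUBIC)
# top case 170..295 x 225..300 ; stand 340..400x245..305
a=crop(t,170,222,125,75,500,300); b=crop(t,340,246,60,60,300,300)
c=crop(s,250,155,60,100,360,600)[:600]
c=crop(s,250,160,60,95,190,300); d=crop(s,268,260,75,75,300,300)
cv2.imwrite("pics/c1.png",np.vstack([np.hstack([a,b]),np.hstack([c,d,np.zeros((300,310,3),np.uint8)])]))
```

```text
(no output)
```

View pics/c1.png

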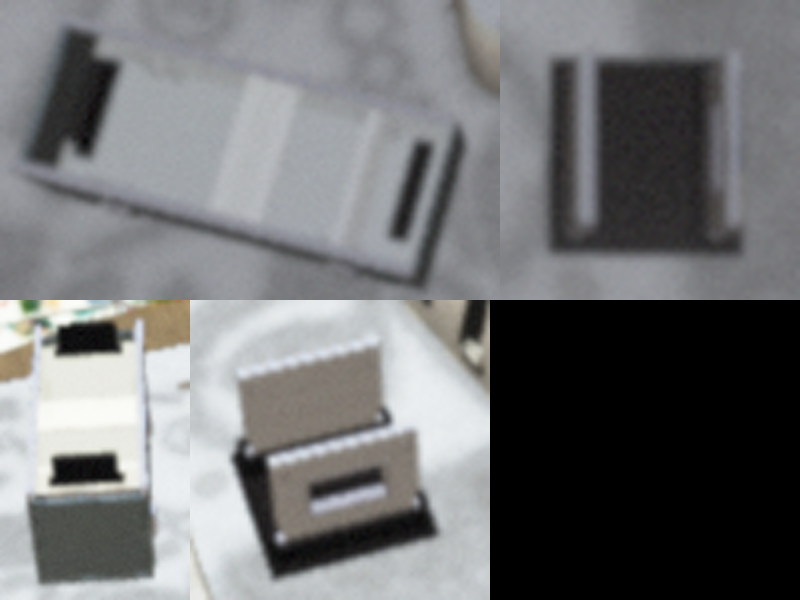

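```bash
cat > h.py <<'E'
import numpy as np, cv2
from scipy.optimize import least_squares
from workcell import bot, grab_frame, calibration
def proj(n,P):
    c=calibration(n);T=np.linalg.inv(c["T"])
    return cv2.projectPoints(np.array(P,float),cv2.Rodrigues(T[:3,:3])[0],T[:3,3],c["camera_matrix"],np.array(c["dist"]))[0][:,0]
def place(p,L):
    c,s=np.cos(p[2]),np.sin(p[2]);L=np.array(L,float)
    return np.c_[p[0]+c*L[:,0]-s*L[:,1],p[1]+s*L[:,0]+c*L[:,1],L[:,2]]
def fit(obs,x0):
    def r(p): return np.concatenate([(proj(n,place(p,[l]))-px).ravel() for n,l,px in obs])
    s=least_squares(r,x0,loss="soft_l1");return s.x,r(s.x).reshape(-1,2)
def plan(xyz,yaw):
    """remaining shift in tool axes (units) + yaw turn (units about tool z)"""
    from scipy.spatial.transform import Rotation as Ro
    o=bot.observe();R=Ro.from_euler("xyz",o["tool_rot"]);G=Ro.from_euler("xyz",[np.pi,0,yaw])
    d=np.array(xyz)-o["position"]
    print("t",round(o["clock"],2),"pos",o["position"].round(4),"rot",o["tool_rot"].round(4),"F",o["force"].round(1),"w",round(o["grip_width"],4))
    print("units now-axes",(R.inv().apply(d)/.8).round(4),"goal-axes",(G.inv().apply(d)/.8).round(4),"turn",((R.inv()*G).as_rotvec()/np.pi).round(4))
E
python3 - <<'E'
from h import *
h=.114
case=[("top",(.056,.14,h),(187,228.3)),("top",(-.056,.14,h),(175,263)),("top",(-.056,-.14,h),(273,291.3)),("top",(.056,-.14,h),(282.5,252)),
("side",(-.056,-.14,h),(258.9,222.3)),("side",(.056,-.14,h),(298.1,220.1)),("side",(-.056,-.14,0),(262,248.6)),("side",(.056,-.14,0),(298.1,247))]
p,r=fit(case,[.5,.1,-.2]);print("case",p,r.round(1).tolist())
p2,_=fit(case[:4],p);print("toponly",p2);p3,_=fit(case[4:],p);print("side",p3)
pl=[("top",(.048,-.04,.096),(386.8,256.4)),("top",(-.048,-.04,.096),(386.6,291.6)),("side",(-.048,-.044,.096),(287.5,299.5)),("side",(.048,-.044,.096),(325,293)),
("top",(-.057,.056,.024),(350.2,296)),("top",(.057,.056,.024),(350.4,258)),("top",(-.057,-.056,.024),(388.4,296))]
q,r=fit(pl,[.4,-.35,0]);print("stand",q,r.round(1).tolist())
# left handle: crop pixel centre
c=calibration("top")
for nm,u,z in[("lh",(170+99/4,222+108/4),.142),("rh",(170+410/4,222+190/4),.143)]:
    f=least_squares(lambda v:(proj("top",[[v[0],v[1],z]])[0]-u),[.5,0]).x
    d=f-p[:2];C,S=np.cos(p[2]),np.sin(p[2]);print(nm,f,"local",C*d[0]+S*d[1],-S*d[0]+C*d[1])
print("slot",place(p,[[0,.082,.006]]),"plate",place(q,[[0,-.04,.006]]))
E
```

```text
case [ 0.50438343 -0.03045606 -0.26613766] [[-0.9, -4.3], [-1.9, 0.5], [0.8, -0.8], [2.9, -1.4], [-1.5, -0.5], [-1.9, -0.6], [-0.5, 2.3], [0.3, 1.7]]
toponly [ 0.50232211 -0.03056766 -0.27673281]
side [ 0.50996095 -0.02876536 -0.28095436]
stand [ 0.46194589 -0.41605208 -0.02143386] [[-0.2, -0.4], [0.2, -0.6], [-0.6, 1.9], [-1.2, -0.9], [-0.3, -0.2], [-0.2, -1.9], [0.9, 0.6]]
lh [0.52157755 0.0569747 ] local -0.006406118889316761 0.0888748419006476
rh [ 0.46625062 -0.14886687] local -0.005647418780671303 -0.12427122369150904
slot [[0.52595    0.04865704 0.006     ]] plate [[ 0.4610886  -0.45604289  0.006     ]]
```

Run:
```python
from h import *
t=cv2.imread("pics/top0.png");s=cv2.imread("pics/side0.png")
def crop(im,x,y,w,h,k,step):
    o=cv2.resize(im[y:y+h,x:x+w],None,fx=k,fy=k,interpolation=cv2.INTER_CUBIC)
    o=cv2.convertScaleAbs(o,alpha=1.4)
    for X in range(x-x%step+step,x+w,step):
        cv2.putText(o,str(X),(int((X+.5-x)*k)-12,8),0,.35,(0,0,255));o[::4,int((X+.5-x)*k)]=(0,0,255)
    for Y in range(y-y%step+step,y+h,step):
        cv2.putText(o,str(Y),(0,int((Y+.5-y)*k)),0,.35,(0,0,255));o[int((Y+.5-y)*k),::4]=(0,0,255)
    return o
a=crop(t,170,225,120,72,5,10)   # 600x360
b=crop(t,345,250,50,50,4,10)[:200]
c=crop(s,250,160,55,95,4,10) ; d=crop(s,274,266,60,60,4,10)
W=np.zeros((600,800,3),np.uint8);W[:360,:600]=a;W[:200,600:800]=b;W[220:600,:220][140:]=c[140:]
W[360:600,230:470]=d
e=crop(s,250,160,55,40,5,10);W[365:565,480:755]=e
cv2.imwrite("pics/c2.png",W)
```

```text
(no output)
```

View pics/c2.png

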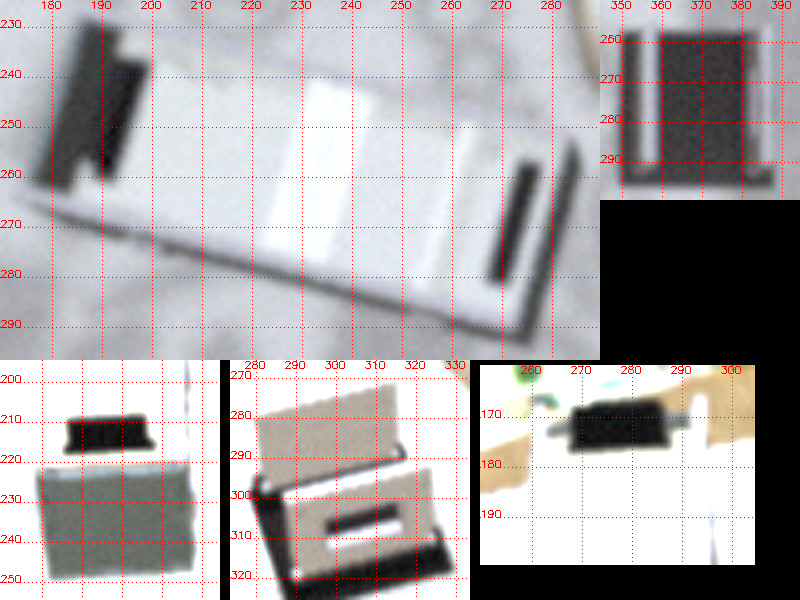

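```bash
cat > f2.py <<'E'
from h import *
h=.114
case=[("top",(.05,.134,h),(185.3,229.5)),("top",(-.05,.134,h),(177,262.5)),("top",(-.056,-.14,h),(271.5,290.7)),("top",(.056,-.14,h),(282.3,252)),
("side",(-.056,-.14,h),(259,223.0)),("side",(.056,-.14,h),(298,221.)),("side",(-.056,-.14,0),(261.8,249.3)),("side",(.056,-.14,0),(297.5,246.7))]
p,r=fit(case,[.5,-.03,-.2])
if __name__=="__main__":
    print("case",p,r.round(1).tolist())
    p2,_=fit(case[:4],p);print("toponly",p2);p3,_=fit(case[4:],p);print("side",p3)
    def at(n,u,z):
        f=least_squares(lambda v:(proj(n,[[v[0],v[1],z]])[0]-u),[.5,0]).x
        d=f-p[:2];C,S=np.cos(p[2]),np.sin(p[2]);return f.round(4),np.round([C*d[0]+S*d[1],-S*d[0]+C*d[1]],4)
    for n,u,z in[("top",(199.5,237),.142),("top",(190,261),.142),("side",(268.5,167.5),.142),("side",(287,166),.142),
      ("top",(272.5,257),.143),("top",(266.5,281),.143),("top",(270,282),.143),("side",(266.5,209.5),.143),("side",(285.8,208.3),.143)]: print(n,u,at(n,u,z))
    P=[("top",(.048,-.036,.096),(384.5,256.4)),("top",(-.048,-.036,.096),(384.3,292)),("side",(-.048,-.044,.096),(288.3,299)),("side",(.048,-.044,.096),(324,293)),
     ("side",(-.048,-.044,.017),(290,319.5)),("top",(-.057,.056,.024),(350.2,295.5)),("top",(.057,.056,.024),(350,258))]
    q,r=fit(P,[.46,-.41,0]);print("stand",q,r.round(1).tolist(),place(q,[[0,-.04,.006]]))
E
python3 f2.py
```

```text
case [ 0.50292427 -0.02597053 -0.25071134] [[-0.0, -1.6], [-2.7, 0.8], [1.2, -0.3], [1.3, -1.7], [-1.8, -1.9], [-2.0, -2.6], [-0.4, 0.9], [0.7, 0.9]]
toponly [ 0.50133298 -0.02487393 -0.26229246]
side [ 0.50661466 -0.02998645 -0.26228751]
top (199.5, 237) (array([0.5539, 0.0459]), array([0.0315, 0.0822]))
top (190, 261) (array([0.4896, 0.068 ]), array([-0.0362,  0.0877]))
side (268.5, 167.5) (array([0.5059, 0.0709]), array([-0.0212,  0.0946]))
side (287, 166) (array([0.5638, 0.058 ]), array([0.0381, 0.0965]))
top (272.5, 257) (array([ 0.4995, -0.1483]), array([ 0.0271, -0.1194]))
top (266.5, 281) (array([ 0.4359, -0.1337]), array([-0.0382, -0.1209]))
top (270, 282) (array([ 0.4333, -0.1429]), array([-0.0385, -0.1305]))
side (266.5, 209.5) (array([ 0.4459, -0.1415]), array([-0.0265, -0.1261]))
side (285.8, 208.3) (array([ 0.4995, -0.1557]), array([ 0.0289, -0.1265]))
stand [ 0.46241056 -0.4146006  -0.01998295] [[0.1, -0.6], [0.5, -1.2], [-1.4, 1.9], [-0.1, -1.4], [-0.9, 1.9], [-0.8, 0.2], [-0.3, -2.0]] [[ 0.46161129 -0.45459261  0.006     ]]
```

```bash
python3 -c "
from h import *
plan([.528,.0605,.231],-.262)"
```

```text
t 0.1 pos [ 0.1833 -0.5972  0.2308] rot [-3.1407e+00  1.0000e-04  2.9780e-01] F [-0.3 -0.3 -0.3] w 0.0853
units now-axes [ 6.532e-01 -6.595e-01  4.000e-04] goal-axes [ 2.032e-01 -9.057e-01 -2.000e-04] turn [-3.000e-04  1.000e-04  1.782e-01]
```

Call:
move_arm(jaw=[100,100,100,100,100], dp=[[0,0,0],[0,0,0],[0,0,0],[0,0,0],[0,0,0]], rotation=[[0,0,0.0445],[0,0,0.0445],[0,0,0.0445],[0,0,0.0448],[0,0,0]])

```text
clock: 0.72
position: [0.1835, -0.5973, 0.231]
tool_rot: [-3.141, 0.001, -0.261]
force: [-0.3, 0.1, -0.7]
grip_width: 0.0517
```

Call:
move_arm(jaw=[100,100,100,100,100,100,100,100,100,100], dp=[[0.0145,-0.05,0],[0.0145,-0.06,0],[0.0145,-0.06,0],[0.0145,-0.06,0],[0.0145,-0.06,0],[0.0145,-0.06,0],[0.0145,-0.06,0],[0.0145,-0.06,0],[0.0145,-0.06,0],[0.0145,-0.06,0]], rotation=[[0,0,0],[0,0,0],[0,0,0],[0,0,0],[0,0,0],[0,0,0],[0,0,0],[0,0,0],[0,0,0],[0,0,0]])

```text
clock: 1.98
position: [0.4184, -0.1703, 0.2315]
tool_rot: [3.141, -0.0, -0.258]
force: [0.6, -1.5, 0.1]
grip_width: 0.052
```

```bash
python3 -c "
from h import *
plan([.528,.0605,.231],-.262)"
```

```text
t 1.98 pos [ 0.4184 -0.1703  0.2315] rot [ 3.1413e+00 -4.0000e-04 -2.5820e-01] F [ 0.6 -1.5  0.1] w 0.052
units now-axes [ 0.0587 -0.3139  0.0005] goal-axes [ 0.0576 -0.3141  0.0006] turn [ 0.0001 -0.0001  0.0012]
```

Call:
move_arm(jaw=[100,100,100,100,100,130,130,130], dp=[[0.0117,-0.06,0],[0.0117,-0.06,0],[0.0117,-0.06,0],[0.0117,-0.06,0],[0.0117,-0.05,0.03],[0,0,0.05],[0,0,0],[0,0,0]], rotation=[[0,0,0],[0,0,0],[0,0,0],[0,0,0],[0,0,0],[0,0,0],[0,0,0],[0,0,0]])

```text
clock: 2.98
position: [0.5236, 0.0397, 0.1685]
tool_rot: [-3.141, -0.001, -0.262]
force: [0.8, -0.5, 0.7]
grip_width: 0.0416
```

Run:
```python
from h import *
plan([.528,.0605,.120],-.262)
t=grab_frame("top");s=grab_frame("side")
a=cv2.resize(t[220:300,165:295],None,fx=4,fy=4,interpolation=2);b=cv2.resize(s[130:230,240:340],None,fx=5,fy=5,interpolation=2)
W=np.zeros((500,800,3),np.uint8);W[:320,:300]=a[:,:300];W[:500,300:800]=b
cv2.imwrite("pics/p5.png",W)
```

```text
t 2.98 pos [0.5236 0.0397 0.1685] rot [-3.1414e+00 -8.0000e-04 -2.6160e-01] F [ 0.8 -0.5  0.7] w 0.0416
units now-axes [-0.0014 -0.0265  0.0606] goal-axes [-0.0014 -0.0265  0.0606] turn [-0.0001 -0.0002  0.0001]
```

View pics/p5.png

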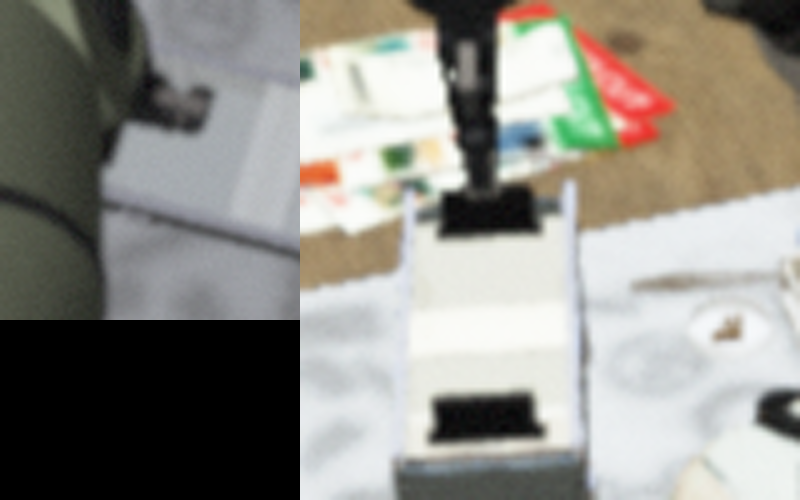

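Call:
move_arm(jaw=[130,130,130,130,130], dp=[[0,-0.0265,0],[0,0,0.02],[0,0,0.02],[0,0,0.019],[0,0,0]], rotation=[[0,0,0],[0,0,0],[0,0,0],[0,0,0],[0,0,0]])

```text
clock: 3.7
position: [0.5279, 0.0601, 0.1188]
tool_rot: [3.141, 0.002, -0.263]
force: [0.2, 0.3, 0.2]
grip_width: 0.0421
```

Call:
move_arm(jaw=[255,255,255,255,255,255], dp=[[0,0,0],[0,0,0],[0,0,0],[0,0,0],[0,0,0],[0,0,0]], rotation=[[0,0,0],[0,0,0],[0,0,0],[0,0,0],[0,0,0],[0,0,0]], squeeze=20)

```text
clock: 4.45
position: [0.529, 0.0608, 0.1206]
tool_rot: [-3.141, -0.001, -0.262]
force: [-1.2, 1.7, 6.6]
grip_width: 0.0085
```

Call:
move_arm(jaw=[255,255,255,255,255], dp=[[0,0,-0.003],[0,0.015,0],[0,0.02,0],[0,0.02,0],[0,0,0]], rotation=[[0,0,0],[0,0,0],[0,0,0],[0,0,0],[0,0,0]])

```text
clock: 5.08
position: [0.5163, 0.0161, 0.1219]
tool_rot: [3.14, 0.002, -0.265]
force: [3.5, -2.9, -28.9]
grip_width: 0.0089
```

Call:
move_arm(jaw=[255,255,255,255], dp=[[0,0,0.0023],[0,0.0125,0],[0,0.01,0],[0,0,0]], rotation=[[0,0,0],[0,0,0],[0,0,0],[0,0,0]])

```text
clock: 5.58
position: [0.5122, 0.0006, 0.1215]
tool_rot: [3.141, 0.0, -0.263]
force: [-6.8, -0.9, 6.3]
grip_width: 0.0088
```

Call:
move_arm(jaw=[255,255,255,255], dp=[[0,0.006,0],[0,0.004,0],[0,0.003,0],[0,0,0]], rotation=[[0,0,0],[0,0,0],[0,0,0],[0,0,0]])

```text
clock: 6.08
position: [0.5096, -0.009, 0.1215]
tool_rot: [-3.142, 0.0, -0.262]
force: [-7.1, 0.9, 7.1]
grip_width: 0.0084
```

Call:
move_arm(jaw=[255,255,255,255], dp=[[0,0.004,0],[0,0.003,0],[0,0.002,0],[0,0,0]], rotation=[[0,0,0],[0,0,0],[0,0,0],[0,0,0]])

```text
clock: 6.58
position: [0.5092, -0.0109, 0.1217]
tool_rot: [-3.136, -0.001, -0.258]
force: [-0.2, 31.6, 0.0]
grip_width: 0.0085
```

Call:
move_arm(jaw=[255,130,130,130,130,130,130], dp=[[0,-0.005,0],[0,0,0],[0,0,0],[0,0,-0.02],[0,0,-0.05],[0,0,-0.05],[0,0,-0.02]], rotation=[[0,0,0],[0,0,0],[0,0,0],[0,0,0],[0,0,0],[0,0,0],[0,0,0]])

```text
clock: 7.45
position: [0.5099, -0.0125, 0.2358]
tool_rot: [-3.141, -0.004, -0.263]
force: [-0.7, -0.5, -1.2]
grip_width: 0.042
```

Run:
```python
from h import *
plan([.460,-.4546,.235],-.02)
```

```text
t 7.45 pos [ 0.5099 -0.0125  0.2358] rot [-3.1405 -0.0036 -0.2628] F [-0.7 -0.5 -1.2] w 0.042
units now-axes [0.0834 0.5498 0.0007] goal-axes [-0.0513  0.5537  0.001 ] turn [-0.0002 -0.0012 -0.0773]
```

Call:
move_arm(jaw=[130,130,130,130,130,130,130,130,130,130], dp=[[0,0,0],[-0.06,0,0],[-0.03,0.05,0],[0,0.06,0],[0,0.06,0],[0,0.06,0],[0,0.06,0],[0,0.06,0],[0,0.06,0],[0,0.06,0]], rotation=[[0,0,-0.0387],[0,0,-0.0386],[0,0,0],[0,0,0],[0,0,0],[0,0,0],[0,0,0],[0,0,0],[0,0,0],[0,0,0]])

```text
clock: 8.7
position: [0.4298, -0.3826, 0.233]
tool_rot: [-3.141, 0.0, -0.02]
force: [0.7, -0.2, -0.6]
grip_width: 0.0415
```

Run:
```python
from h import *
plan([.460,-.4546,.235],-.02)
t=grab_frame("top");s=grab_frame("side");cv2.imwrite("pics/t6.png",t);cv2.imwrite("pics/s6.png",s)
def crop(im,x,y,w,h,k,step=10):
    o=cv2.convertScaleAbs(cv2.resize(im[y:y+h,x:x+w],None,fx=k,fy=k,interpolation=cv2.INTER_CUBIC),alpha=1.3)
    for X in range(x-x%step+step,x+w,step):
        cv2.putText(o,str(X),(int((X+.5-x)*k)-12,8),0,.35,(0,0,255));o[::5,int((X+.5-x)*k)]=(0,0,255)
    for Y in range(y-y%step+step,y+h,step):
        cv2.putText(o,str(Y),(0,int((Y+.5-y)*k)),0,.35,(0,0,255));o[int((Y+.5-y)*k),::5]=(0,0,255)
    return o
W=np.zeros((600,800,3),np.uint8);W[:420]=crop(t,170,225,114,60,7)[:420,:800].copy() if 114*7>=800 else np.pad(crop(t,170,225,114,60,7),((0,0),(0,2),(0,0)))
W[420:600,:300]=crop(s,250,155,60,36,5)
d=crop(s,276,255,60,45,4);W[420:600,310:550]=d;W[420:600,555:795]=crop(t,340,252,60,45,4)
cv2.imwrite("pics/p6.png",W)
```

```text
t 8.7 pos [ 0.4298 -0.3826  0.233 ] rot [-3.1415  0.     -0.0196] F [ 0.7 -0.2 -0.6] w 0.0415
units now-axes [ 0.0395  0.0892 -0.0026] goal-axes [ 0.0395  0.0892 -0.0026] turn [-0.      0.      0.0001]
```

View pics/p6.png

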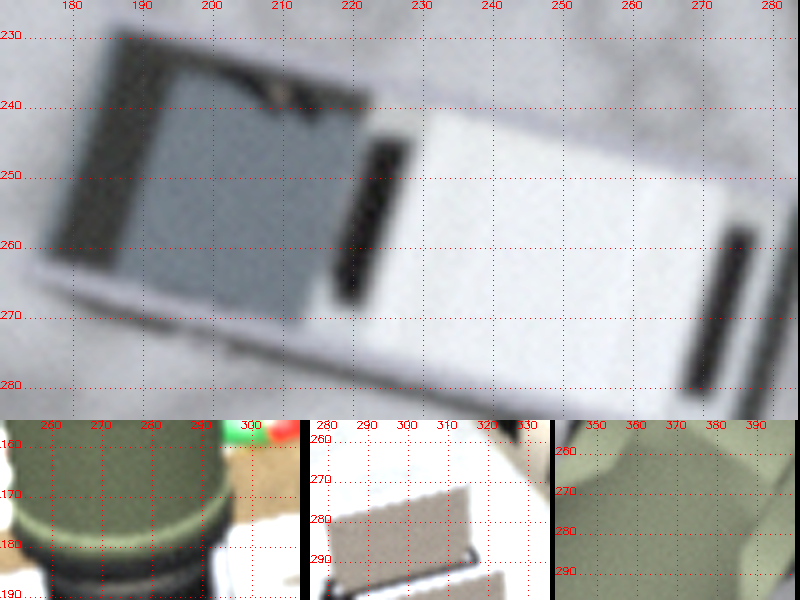

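Run:
```python
from h import *
h=.114
def at(u,z):return least_squares(lambda v:(proj("top",[[v[0],v[1],z]])[0]-u),[.5,0]).x
def loc(f,p):
    d=f-np.array(p[:2]);C,S=np.cos(p[2]),np.sin(p[2]);return np.round([C*d[0]+S*d[1],-S*d[0]+C*d[1]],4)
case=[("top",(.05,.134,h),(187,229)),("top",(-.05,.134,h),(176.8,262)),("top",(.05,.030,.107),(222,238.5)),("top",(-.05,.030,.107),(212.7,270.5)),
("top",(-.056,-.14,h),(271.5,290.7)),("top",(.056,-.14,h),(282.3,252))]
p,r=fit(case,[.5,-.03,-.26]);print(p,r.round(1).tolist())
for n,u,z in[("handleL top y+ far",(223,244),.142),("near",(217,267.3),.142),("handleR y+ far",(272.5,257),.143),("near",(267,281),.143)]:
    f=at(u,z);print(n,f.round(4),loc(f,p))
print("robot handle",loc(np.array([.5092,-.0109]),p))
f=[at(u,h) for u in((187,229),(176.8,262))];print("len",np.linalg.norm(f[0]-f[1]),"yaw",np.arctan2(*(f[0]-f[1])[::-1]))
f=[at(u,.142) for u in((223,244),(217,267.3))];print("len",np.linalg.norm(f[0]-f[1]),"yaw",np.arctan2(*(f[0]-f[1])[::-1]))
print("slot",place(p,[[0,.082,0]]))
```

```text
[ 0.50252298 -0.02623652 -0.27063272] [[-1.0, -1.8], [-2.5, 0.4], [1.3, -0.8], [-0.6, 2.4], [0.6, 0.8], [1.5, -0.5]]
handleL top y+ far [ 0.5349 -0.0168] [0.0287 0.0178]
near [ 0.4726 -0.0031] [-0.035   0.0143]
handleR y+ far [ 0.4995 -0.1483] [ 0.0298 -0.1185]
near [ 0.4359 -0.135 ] [-0.0351 -0.1226]
robot handle [0.0023 0.0166]
len 0.09321338973811673 yaw -0.24879857573182576
len 0.06371255165568028 yaw -0.21535834664181383
slot [[0.52444495 0.05277884 0.        ]]
```

Call:
move_arm(jaw=[130,130,130,130,130,130], dp=[[0.0395,0.045,0],[0,0.0442,0],[0,0,0.05],[0,0,0.04],[0,0,0],[0,0,0]], rotation=[[0,0,0],[0,0,0],[0,0,0],[0,0,0],[0,0,0],[0,0,0]])

```text
clock: 9.55
position: [0.4609, -0.4532, 0.1621]
tool_rot: [3.141, -0.001, -0.019]
force: [-0.6, -0.7, 0.2]
grip_width: 0.0418
```

Call:
move_arm(jaw=[130,130,130,130,130], dp=[[0,0,0.04],[0,0,0.04],[0,0,0.025],[0,0,0.0125],[0,0,0]], rotation=[[0,0,0],[0,0,0],[0,0,0],[0,0,0],[0,0,0]])

```text
clock: 10.18
position: [0.4606, -0.4532, 0.067]
tool_rot: [3.141, -0.0, -0.02]
force: [0.5, -0.2, 0.3]
grip_width: 0.042
```

Call:
move_arm(jaw=[255,255,255,255,255,255], dp=[[0,0,0],[0,0,0],[0,0,0],[0,0,0],[0,0,0],[0,0,0]], rotation=[[0,0,0],[0,0,0],[0,0,0],[0,0,0],[0,0,0],[0,0,0]], squeeze=60)

```text
clock: 10.92
position: [0.4608, -0.4536, 0.0677]
tool_rot: [3.14, -0.001, -0.02]
force: [-0.8, -1.3, 7.3]
grip_width: 0.007
```

Call:
move_arm(jaw=[255,255,255,255,255,255,255,255,255], dp=[[0,0,-0.01],[0,0,-0.03],[0,0,-0.04],[0,0,-0.06],[0,0,-0.06],[0,0,-0.04],[-0.045,0,0],[-0.02,-0.04,0],[0,-0.04,0]], rotation=[[0,0,0],[0,0,0],[0,0,0],[0,0,0],[0,0,0],[0,0,0],[0,0,0],[0,0,0],[0,0,0]])

```text
clock: 12.05
position: [0.4082, -0.3876, 0.2593]
tool_rot: [3.141, 0.0, -0.022]
force: [0.0, -0.4, -0.7]
grip_width: 0.0069
```

Run:
```python
from h import *
plan([.525,.0535,.255],-.262)
s=grab_frame("side")
cv2.imwrite("pics/p7.png",cv2.resize(s[180:340,200:360],None,fx=3.7,fy=3.7,interpolation=2))
```

```text
t 12.05 pos [ 0.4082 -0.3876  0.2593] rot [ 3.1412e+00  1.0000e-04 -2.1600e-02] F [ 0.  -0.4 -0.7] w 0.0069
units now-axes [ 0.1341 -0.5544  0.0052] goal-axes [-0.0017 -0.5704  0.0054] turn [0.0001 0.     0.0765]
```

View pics/p7.png

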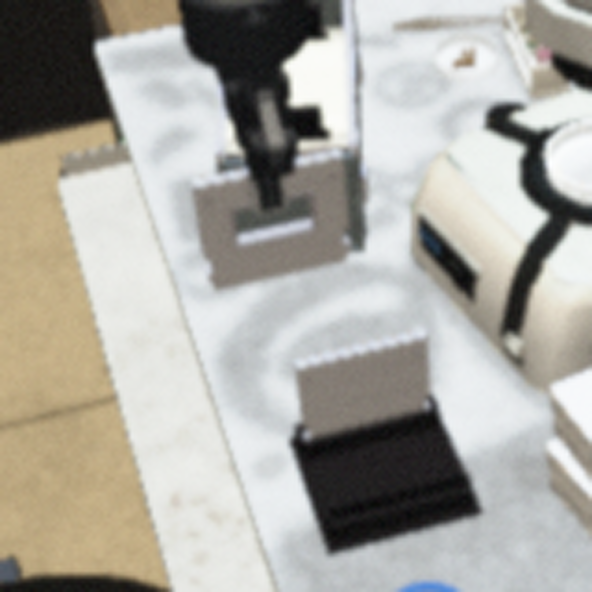

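Run:
```python
from h import *
o=bot.observe();x,y,z=o["position"];p=[x,y,o["tool_rot"][2]];b=z-.0617
def P(l,pp=p): return ((proj("side",place(pp,[l]))[0]-[200,180]+.5)*3.7-.5).round(1)
print("tcp front finger",P((0,-.012,z)), P((-.011,-.012,z)),P((.011,-.012,z)))
for l in[(-.048,-.004,b+.09),(.048,-.004,b+.09),(-.025,-.004,b+.064),(.025,-.004,b+.064),(-.025,-.004,b+.036),(.025,-.004,b+.036),(-.043,-.004,b),(.043,-.004,b)]:print(l,P(l))
```

```text
tcp front finger [271.5 208.1] [254.6 211.9] [288.4 204.3]
(-0.048, -0.004, np.float64(0.28770620153787174)) [189.2 182.5]
(0.048, -0.004, np.float64(0.28770620153787174)) [338.4 149.8]
(-0.025, -0.004, np.float64(0.2617062015378717)) [229.8 206.1]
(0.025, -0.004, np.float64(0.2617062015378717)) [306.3 189.1]
(-0.025, -0.004, np.float64(0.23370620153787175)) [234.3 239.2]
(0.025, -0.004, np.float64(0.23370620153787175)) [309.6 222.1]
(-0.043, -0.004, np.float64(0.19770620153787175)) [213.1 286.3]
(0.043, -0.004, np.float64(0.19770620153787175)) [340.  256.9]
```

Run:
```python
import cv2
s=cv2.imread("pics/p7.png")
c=cv2.convertScaleAbs(cv2.resize(s[100:300,170:380],None,fx=2.8,fy=2.8,interpolation=2),alpha=1.5,beta=10)
for i in range(0,210,20): cv2.putText(c,str(170+i),(int(i*2.8),8),0,.35,(0,0,255)); c[::6,int(i*2.8)]=(0,0,255)
for i in range(0,200,20): cv2.putText(c,str(100+i),(0,int(i*2.8)),0,.35,(0,0,255)); c[int(i*2.8),::6]=(0,0,255)
cv2.imwrite("pics/p8.png",c)
```

```text
(no output)
```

View pics/p8.png

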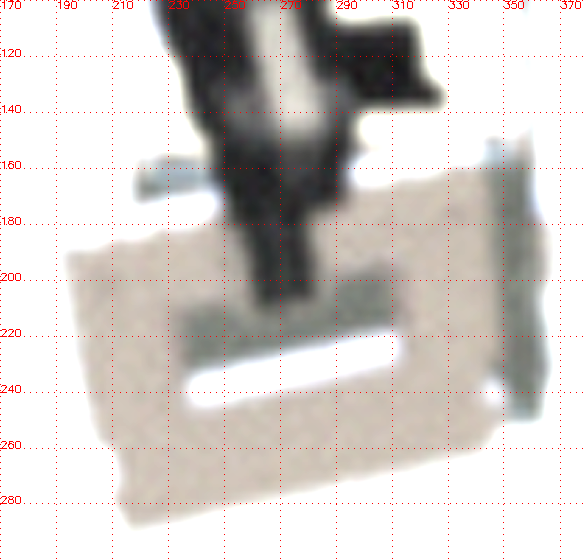

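Call:
move_arm(jaw=[255,255,255,255,255,255,255,255,255,255], dp=[[0.0136,-0.04,0],[0.0136,-0.055,0],[0.0136,-0.055,0],[0.0136,-0.055,0],[0.0136,-0.055,0],[0.0136,-0.055,0],[0.0136,-0.055,0],[0.0136,-0.055,0],[0.0136,-0.055,0],[0.0136,-0.05,0]], rotation=[[0,0,0],[0,0,0],[0,0,0],[0,0,0],[0,0,0],[0,0,0],[0,0,0],[0,0,0],[0,0,0],[0,0,0]])

```text
clock: 13.35
position: [0.5269, 0.0354, 0.2592]
tool_rot: [3.142, -0.0, -0.019]
force: [0.6, -0.6, -1.2]
grip_width: 0.0069
```

Call:
move_arm(jaw=[255,255,255,255], dp=[[0,-0.03,0],[0,0,0],[0,0,0],[0,0,0]], rotation=[[0,0,0.0382],[0,0,0.0382],[0,0,0],[0,0,0]])

```text
clock: 13.85
position: [0.5272, 0.0574, 0.2589]
tool_rot: [3.142, -0.0, -0.257]
force: [-0.5, -0.4, -1.7]
grip_width: 0.0068
```

Run:
```python
from h import *
plan([.5265,.0554,.193],-.262)
```

```text
t 13.85 pos [0.5272 0.0574 0.2589] rot [ 3.1415e+00 -2.0000e-04 -2.5720e-01] F [-0.5 -0.4 -1.7] w 0.0068
units now-axes [-0.0002  0.0027  0.0824] goal-axes [-0.0001  0.0027  0.0824] turn [ 0.     -0.0001  0.0015]
```

Call:
move_arm(jaw=[255,255,255,255], dp=[[0,0.0027,0.03],[0,0,0.04],[0,0,0.026],[0,0,0]], rotation=[[0,0,0.0015],[0,0,0],[0,0,0],[0,0,0]])

```text
clock: 14.35
position: [0.526, 0.0552, 0.181]
tool_rot: [3.141, 0.002, -0.263]
force: [-1.3, 0.3, -1.0]
grip_width: 0.0071
```

Run:
```python
from h import *
plan([.5265,.0554,.182],-.262)
s=grab_frame("side");cv2.imwrite("pics/s9.png",s)
x,y,k=245,140,9.
o=cv2.convertScaleAbs(cv2.resize(s[y:y+66,x:x+66],None,fx=k,fy=k,interpolation=cv2.INTER_CUBIC),alpha=1.1)
for X in range(250,311,10):
    cv2.putText(o,str(X),(int((X+.5-x)*k)-12,8),0,.35,(0,0,255));o[::6,int((X+.5-x)*k)]=(0,0,255)
for Y in range(140,206,10):
    cv2.putText(o,str(Y),(0,int((Y+.5-y)*k)),0,.35,(0,0,255));o[int((Y+.5-y)*k),::6]=(0,0,255)
cv2.imwrite("pics/p9.png",o)
```

```text
t 14.35 pos [0.526  0.0552 0.181 ] rot [ 3.1407e+00  2.2000e-03 -2.6310e-01] F [-1.3  0.3 -1. ] w 0.0071
units now-axes [ 0.0006 -0.0004 -0.0013] goal-axes [ 0.0006 -0.0004 -0.0013] turn [ 0.0003  0.0007 -0.0004]
```

View pics/p9.png

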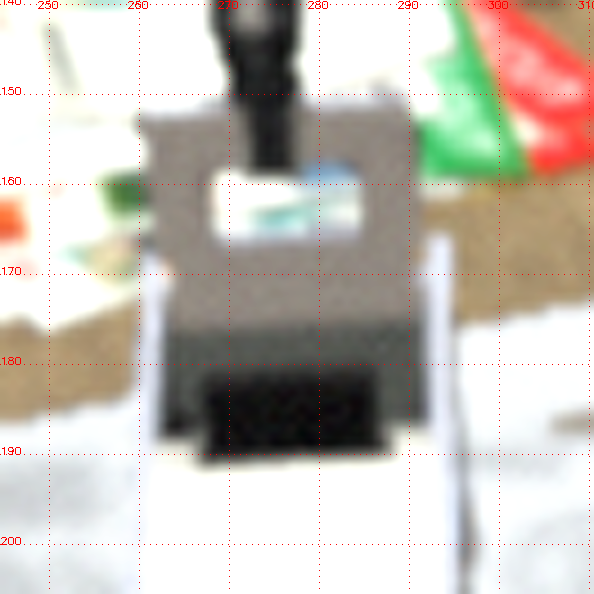

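Run:
```python
from h import *
o=bot.observe();x,y,z=o["position"];yaw=o["tool_rot"][2]
off=.0024;b=z-.0617
q=[x+off*np.cos(yaw),y+off*np.sin(yaw),yaw]
for n,l in dict(winL=(-.025,-.004,b+.05),winR=(.025,-.004,b+.05),topL=(-.048,-.004,b+.09),topR=(.048,-.004,b+.09),footL=(-.043,-.004,b),footR=(.043,-.004,b)).items(): print(n,proj("side",place(q,[l])).round(2))
print("tip",proj("side",place([x,y,yaw],[(0,-.012,z)])).round(2))
h0=np.array([.5092,-.0109])
for a in(0,.003):
    u=np.array([np.cos(-.262),np.sin(-.262)]);v=np.array([-u[1],u[0]])
    c=h0+a*u-.0135*v;p=[c[0],c[1],-.262];print(a,c.round(4))
    for n,l in dict(slL=(-.05,.082,.114),slR=(.05,.082,.114),cvL=(-.05,.03,.114),cvR=(.05,.03,.114),endL=(-.05,.134,.114),endR=(.05,.134,.114),hL=(-.03,.009,.142),hR=(.03,.009,.142),hbL=(-.03,.009,.110),C=(-.056,-.14,.114),D=(.056,-.14,.114)).items(): print(n,proj("side",place(p,[l])).round(2).tolist(),end=" ")
    print()
```

```text
winL [[268.05 162.22]]
winR [[283.96 161.33]]
topL [[259.37 151.59]]
topR [[290.43 149.88]]
footL [[263.92 175.84]]
footR [[290.72 174.32]]
tip [[274.91 160.  ]]
0 [ 0.5057 -0.0239]
slL [[261.32, 176.96]] slR [[292.35, 175.16]] cvL [[260.94, 186.28]] cvR [[292.73, 184.42]] endL [[261.69, 168.08]] endR [[292.0, 166.34]] hL [[266.33, 182.36]] hR [[285.83, 181.22]] hbL [[267.34, 190.84]] C [[257.48, 220.35]] D [[296.18, 218.0]] 
0.003 [ 0.5086 -0.0247]
slL [[262.26, 176.9]] slR [[293.28, 175.11]] cvL [[261.9, 186.22]] cvR [[293.68, 184.36]] endL [[262.6, 168.02]] endR [[292.9, 166.29]] hL [[267.31, 182.3]] hR [[286.81, 181.17]] hbL [[268.3, 190.79]] C [[258.51, 220.29]] D [[297.21, 217.93]]
```

Call:
move_arm(jaw=[255,255,255,255,255], dp=[[0.0003,0,0.015],[0,0,0.02],[0,0,0.012],[0,0,0.006],[0,0,0]], rotation=[[0,0,0],[0,0,0],[0,0,0],[0,0,0],[0,0,0]])

```text
clock: 15.02
position: [0.5268, 0.0556, 0.1392]
tool_rot: [3.141, 0.0, -0.264]
force: [-0.9, 0.5, -1.3]
grip_width: 0.007
```

Call:
move_arm(jaw=[255,255,255,255,255], dp=[[0,0,0.006],[0,0,0.006],[0,0,0.006],[0,0,0.006],[0,0,0]], rotation=[[0,0,0],[0,0,0],[0,0,0],[0,0,0],[0,0,0]])

```text
clock: 15.65
position: [0.5267, 0.0552, 0.1198]
tool_rot: [3.141, 0.001, -0.265]
force: [-1.4, -3.1, -3.0]
grip_width: 0.007
```

Call:
move_arm(jaw=[255,255,255,255,255,255], dp=[[0,0.0006,0.006],[0,0,0.006],[0,0,0.008],[0,0,0.008],[0,0,0.006],[0,0,0]], rotation=[[0,0,0],[0,0,0],[0,0,0],[0,0,0],[0,0,0],[0,0,0]])

```text
clock: 16.4
position: [0.5266, 0.055, 0.0927]
tool_rot: [3.141, 0.001, -0.264]
force: [-1.8, -1.7, -3.8]
grip_width: 0.0068
```

Call:
move_arm(jaw=[255,255,255,255,255], dp=[[0,0,0.005],[0,0,0.004],[0,0,0.004],[0,0,0.004],[0,0,0]], rotation=[[0,0,0],[0,0,0],[0,0,0],[0,0,0],[0,0,0]])

```text
clock: 17.02
position: [0.5265, 0.055, 0.0795]
tool_rot: [3.141, 0.0, -0.264]
force: [-4.9, -2.6, 1.7]
grip_width: 0.0071
```

Call:
move_arm(jaw=[255,255,255,255,255], dp=[[-0.0005,0,0.004],[0,0,0.004],[0,0,0.004],[0,0,0.002],[0,0,0]], rotation=[[0,0,0],[0,0,0],[0,0,0],[0,0,0],[0,0,0]])

```text
clock: 17.65
position: [0.5259, 0.0551, 0.0679]
tool_rot: [3.141, 0.001, -0.264]
force: [-4.3, -1.5, -2.6]
grip_width: 0.0071
```

Call:
move_arm(jaw=[255,255,255,255], dp=[[0,0,0.001],[0,0,0.0012],[0,0,0.001],[0,0,0]], rotation=[[0,0,0],[0,0,0],[0,0,0],[0,0,0]])

```text
clock: 18.15
position: [0.5258, 0.0551, 0.0675]
tool_rot: [3.141, 0.0, -0.264]
force: [-23.0, -4.1, 50.5]
grip_width: 0.0069
```

Call:
move_arm(jaw=[255,255,180,180,180], dp=[[0,0,-0.0022],[0,0,0],[0,0,0],[0,0,0],[0,0,0]], rotation=[[0,0,0],[0,0,0],[0,0,0],[0,0,0],[0,0,0]])

```text
clock: 18.77
position: [0.5267, 0.0554, 0.0675]
tool_rot: [-3.141, -0.001, -0.264]
force: [-0.3, 0.1, -0.4]
grip_width: 0.0252
```

Call:
move_arm(jaw=[180,180,180,180,140,130,130,130], dp=[[0,0,-0.02],[0,0,-0.04],[0,0,-0.05],[0,0,-0.035],[0,0.043,0],[0,0.0428,0],[0,0,0],[0,0,0]], rotation=[[0,0,0],[0,0,0],[0,0,0],[0,0,0],[0,0,0],[0,0,0],[0,0,0],[0,0,0]])

```text
clock: 19.77
position: [0.5088, -0.0105, 0.1842]
tool_rot: [-3.141, -0.001, -0.264]
force: [0.3, 0.2, 0.5]
grip_width: 0.0416
```

Run:
```python
from h import *
plan([.5095,-.0109,.1206],-.262)
t=grab_frame("side")
cv2.imwrite("pics/p10.png",cv2.resize(t[130:230,235:315],None,fx=6,fy=6,interpolation=2))
```

```text
t 19.77 pos [ 0.5088 -0.0105  0.1842] rot [-3.1409e+00 -9.0000e-04 -2.6410e-01] F [0.3 0.2 0.5] w 0.0416
units now-axes [0.0009 0.0003 0.0796] goal-axes [0.001  0.0003 0.0796] turn [-0.0002 -0.0003 -0.0007]
```

View pics/p10.png

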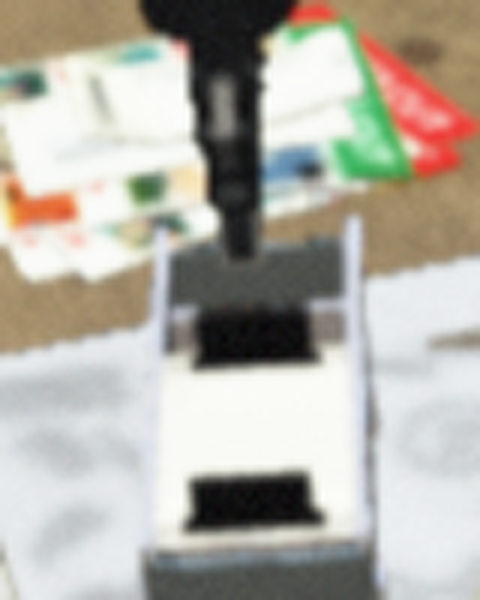

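Call:
move_arm(jaw=[130,130,130,130,255,255,255,255,255], dp=[[0,0,0.03],[0,0,0.03],[0,0,0.0186],[0,0,0],[0,0,0],[0,0,0],[0,0,0],[0,0,0],[0,0,0]], rotation=[[0,0,0],[0,0,0],[0,0,0],[0,0,0],[0,0,0],[0,0,0],[0,0,0],[0,0,0],[0,0,0]], squeeze=20)

```text
clock: 20.95
position: [0.5091, -0.0105, 0.1214]
tool_rot: [-3.141, -0.001, -0.264]
force: [-1.0, 4.4, 7.4]
grip_width: 0.0082
```

Call:
move_arm(jaw=[255,255,255,255,255,255,255,255], dp=[[0,-0.008,0],[0,-0.015,0],[0,-0.022,0],[0,-0.022,0],[0,-0.022,0],[0,-0.022,0],[0,-0.012,0],[0,0,0]], rotation=[[0,0,0],[0,0,0],[0,0,0],[0,0,0],[0,0,0],[0,0,0],[0,0,0],[0,0,0]])

```text
clock: 21.95
position: [0.535, 0.0848, 0.1214]
tool_rot: [-3.141, -0.002, -0.264]
force: [0.8, 1.6, 6.2]
grip_width: 0.0085
```

Call:
move_arm(jaw=[255,255,255,255,255], dp=[[0,-0.005,0],[0,-0.004,0],[0,-0.003,0],[0,-0.0015,0],[0,0,0]], rotation=[[0,0,0],[0,0,0],[0,0,0],[0,0,0],[0,0,0]])

```text
clock: 22.58
position: [0.5375, 0.0938, 0.1214]
tool_rot: [3.141, -0.001, -0.265]
force: [-1.1, -3.9, 7.9]
grip_width: 0.0087
```

Call:
move_arm(jaw=[255,255,255], dp=[[0,-0.0025,0],[0,-0.001,0],[0,0,0]], rotation=[[0,0,0],[0,0,0],[0,0,0]])

```text
clock: 22.95
position: [0.5375, 0.0939, 0.1213]
tool_rot: [3.138, -0.0, -0.267]
force: [-5.1, -15.7, 14.8]
grip_width: 0.0084
```

At the stop (shut). Relax, release, lift, and move aside towards the robot.

Call:
move_arm(jaw=[255,130,130,130,130,130,130,130], dp=[[0,0.0035,0],[0,0,0],[0,0,0],[0,0,0],[0,0,-0.02],[0,0,-0.05],[0,0,-0.05],[0,0,-0.05]], rotation=[[0,0,0],[0,0,0],[0,0,0],[0,0,0],[0,0,0],[0,0,0],[0,0,0],[0,0,0]])

```text
clock: 23.95
position: [0.5368, 0.0945, 0.2591]
tool_rot: [-3.141, -0.001, -0.264]
force: [0.2, -0.4, -0.4]
grip_width: 0.0418
```

Call:
move_arm(jaw=[130,130,130,130,130,130,130,130], dp=[[0,-0.05,0],[0,-0.06,0],[0,-0.06,0],[0,-0.06,0],[0,-0.06,0],[0,-0.06,0],[0,-0.04,0],[0,0,0]], rotation=[[0,0,0],[0,0,0],[0,0,0],[0,0,0],[0,0,0],[0,0,0],[0,0,0],[0,0,0]])

```text
clock: 24.95
position: [0.6174, 0.3987, 0.2568]
tool_rot: [-3.141, 0.001, -0.261]
force: [-0.1, -0.4, -0.2]
grip_width: 0.0419
```

Run:
```python
from h import *
plan([.5375,.0939,.25],-.262)
t=grab_frame("top");s=grab_frame("side")
W=np.zeros((560,800,3),np.uint8)
W[:280,:800]=cv2.resize(t[200:305,150:450],(800,280),interpolation=2)
W[280:560,:240]=cv2.resize(s[155:260,240:330],(240,280),interpolation=2)
W[280:560,250:550]=cv2.resize(s[255:360,260:372],(300,280),interpolation=2)
cv2.imwrite("pics/p11.png",W)
```

```text
t 24.95 pos [0.6174 0.3987 0.2568] rot [-3.1409e+00  9.0000e-04 -2.6060e-01] F [-0.1 -0.4 -0.2] w 0.0419
units now-axes [0.0017 0.3938 0.0082] goal-axes [0.0023 0.3938 0.0085] turn [-0.0002  0.0003  0.0004]
```

View pics/p11.png

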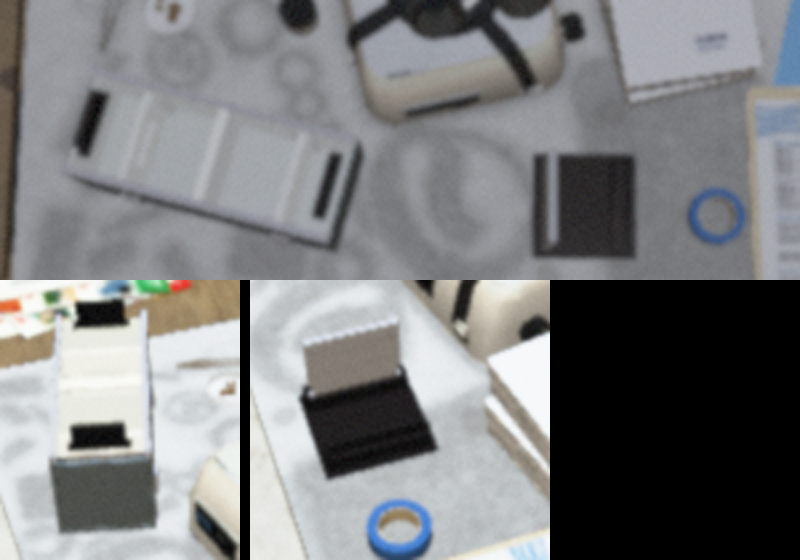

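```bash
python3 -c "
from workcell import workorder
print(workorder.job_done())"
```

```text
the job is handed in; nothing more can be done
None
```

The windowed plate is home in the left slot and both covers are shut. I handed the job in at about 25 s with the arm clear of everything; the hand-in reports no verdict.

**What I did:** I slid the left cover under the right one until it hit its stop (31.6 N). Then I took the windowed plate from the stand, carried it past on the robot's side of the eyepieces and lowered it into the slot. I pressed it past the clips until it bottomed, then slid the cover shut against its stop.

**Last checks:**
- **Plate:** it met a hard stop at a tool height of 0.0675 m. I picked it up at 0.0677 m from a seat at the same height, so it stands fully home.
- **Left cover:** the handle travelled 0.1085 m from stop to stop, against the nominal 0.108 m. The last picture shows no gap at the left end.
- **Surroundings:** the right cover is shut, and the plain plate and the tape roll are where they were. The can and the dish are cut off or only partly visible in that picture, but I made no contact with them.

**Disagreements and force peaks:**
- The two cameras differed by 5 to 10 mm on the case and handle positions. I relied on where the gripper met the handle, and on the side view of the plate over the slot.
- The wrist force read about 29 N when I lifted slightly on the handle while opening the cover.
- Pressing the plate home peaked at about 50 N downward with 23 N sideways, carried through the gripped plate. Both are below the 120 N wrist limit.

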